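# Clear the jars off an instrument chassis, then jack up its marked lug and hold

### The arm

A 7-joint arm with a two-finger parallel gripper is mounted at the origin on the work surface. World frame = base frame: x ahead of the robot, y to its left, z up, the work surface at z = 0. Lengths are in mm, angles in rad, forces in N, time in s.
With the tool pointing down it reaches from about 400 to 875 mm from the base axis. Payload 6.5 kg.
Tool frame: the origin (TCP) lies between the finger pads; the fingertips stand 19 mm ahead of it and the grasp point (between the pads) is the TCP (arm.tips_ahead is the distance from the TCP to the fingertips, in mm); z points along the fingers, y is the line along which they close (so a half turn about z gives the same grasp; the last joint's range is limited). The gripper opens to 88 mm and grips with 3 to 60 N. Pads are 18 mm wide; open, the fingers measure 123 mm over their backs; the gripper's body (75 mm by 187 mm) begins 45 mm behind the grasp point.
Start: joints at [-1.397, 0.536, -0.004, 1.538, 0.003, 1.067, -0.071], TCP at [154.375, 631.394, 257.716] pointing down, gripper open.
Joint ranges: [-2.7, 2.7], [-0.37, 2.16], [-1.27, 1.26], [0.24, 2.4], [-1.31, 4.45], [0.19, 1.91], [-2.76, 2.76]. Speed limits (rad/s): [2.39, 2.39, 3.14, 3.14, 3.14, 3.14, 3.14].

### API

Orientations are given as [roll, pitch, yaw] about the fixed x, y, z axes, in that order (R = Rz(yaw) Ry(pitch) Rx(roll)).
In Python, from rig import arm gives the robot as it stands.
- The arm moves only by the tool arm_command, never from a script. Its argument "motion" is one flat list of numbers, 5 for each row, row after row: the shift along the tool's x, y, z in mm, then the turn about the tool's z in rad, then the gripper command: -1 is fully open, 1 is shut, values between are in proportion. In form: [x, y, z, yaw, grip, x, y, z, yaw, grip, ...]. A call has exactly 5 rows; each row is the pose to reach, as a shift and turn from the pose commanded when the call began, along the tool's axes at that moment; what a row does not reach only later rows make up. A row lasts 1/10 s, in which the tool goes at most 50 mm and 8.59 degrees, less where a joint would pass 70% of its speed; a pose out of reach is approached as far as the arm can. A call with a gripper value outside its range is refused whole. The fingers move at their own pace and stop on an object; "force" is the grip in N (left out, the last holds). Time passes only in rows, so rows that repeat a pose let the fingers close, or fill a call up. It gives the time, the measured TCP pose, the force, the opening and the grip force at its end, in the units of the state.
- arm.get_obs(): the state, without advancing time (a new reading comes with each control period).
- arm.read_camera(name): name is "scene" or "top" or "wrist"; returns the picture (384x512x3 uint8, red, green, blue); there is no depth.
- arm.camera_info(name): a dict with "intrinsics" (3x3 intrinsics, pixels), "R" (3x3) and "t" (3): a world point X has camera coordinates R X + t. Camera axes: x right, y down, z forward; pixel columns grow to the right and rows downward; lengths in mm; the calibration is good to about 2 mm. A picture is of the moment at which its call begins: read the wrist's pose just before it. camera_info takes no time and is no camera call; for the wrist camera it gives the pose at the moment of the call.
- arm.sign_off(): hands the job in; it is judged then, once.
The state is a dict: "clock": time; "joint_pos": joint angles; "qd": joint speeds; "tau": joint torques, N m; "tool_pos": TCP position; "tcp_rot": TCP orientation; "force": force on the tool from outside, world axes, zero at the start; "ft_torque": the same for the moment, N m; "opening": finger opening in mm; "grip_force": force on a finger pad.
Only numpy, scipy, OpenCV 4.12 (cv2) and the standard library are available. Lean on these libraries where they do the work, as an engineer would, in place of code of your own. Each camera call takes 0.05 s, during which the arm holds its last target. There are 200 camera calls.

### The job

Put the two white-lidded jars that stand on the instrument chassis upright into the two empty cells of the blue crate, one per cell. Then set the red jack flat on the bench with its saddle centred under the yellow mark of the chassis's lift lug, pump its handle once fully down and let it come all the way back up to settle the load, then press the handle fully down again. Finish while still holding the handle down so that the jack alone keeps that side of the chassis raised, and leave the other things where they are.

Things in the scene. Friction and masses are not known exactly. Their poses are not given: they have to be found in the camera images.
- chassis: loose cream steel instrument box, 160 (x) x 200 (y) mm, flat top 97 mm above the bench, about 3 kg, on 12 mm feet; origin on the bench under its centre, z up. A steel lug, 45 mm wide (x), 6 mm thick, sticks out 60 mm from the middle of its -y side, underside 68 mm above the bench, free space below. Lifting the lug tilts the box about its +y feet
- lift_point (a point): centre of the lug's underside mark, 68 mm above the bench, at (0, -140, 68) mm in the chassis frame, 40 mm out from the wall and 20 mm in from the lug's tip; a yellow disc 38 mm across with a black centre dot shows the same spot on the lug's top
- jack: loose red bench jack, 0.75 kg; origin at its underside, x from handle to saddle, z up. Base plate 10 mm thick, 80 mm wide (y), x = -110 to +114 mm. Grip block to carry it by: 32 mm wide (y), x = -32 to +12, flat top at z = 78, its sides free above z = 10. Saddle column 40 mm across at x = +90. The handle leaves the block at z = 62 towards -x, sloping upward at rest
- saddle (a point): centre of the saddle's top, a dark disc 40 mm across, at (90, 0, 56) mm in the jack frame at rest (12 mm below the lug's underside when both stand on the bench); it rises straight up 80 mm per radian of handle, 36 mm in all
- handle_pad (a point): centre of the upper face of the black paddle at the handle's end (50 mm long, 34 wide, 12 thick): (-166, 0, 116) mm in the jack frame at rest, face sloping 0.3 rad; (-174, 0, 43) mm fully down, sloping 0.15 rad the other way. Moves with the handle
- handle (a joint): pump handle angle, rad: 0 at rest (up), 0.45 fully down at its stop; hinge across the jack at x = -10, z = 62 mm, 165 mm from the paddle. A spring and the load push it back up when let go; pushing the paddle down takes 2 to 4 N unloaded, up to about 12 N with the chassis on it
- crate: blue open crate fixed to the bench, 206 (x) x 72 (y) x 35 mm high, 5 mm walls and floor, three cells in a row along its x; origin on the bench under its centre. Each cell is 62 mm square inside; the free cells' centres lie at x = -67 and +67 mm, y = 0; the middle one is taken
- jar_a: loose jar to be moved: brown, paper band, white lid, a plain cylinder 50 mm across and 90 mm high, about 0.16 kg; origin at the centre of its underside, z up; stands on the chassis's top (over the -y half)
- jar_b: the same kind of white-lidded jar, standing on the chassis's top over the +y half
- jar_kept: bystander: a jar of the same size with a green lid, already standing in the crate's middle cell; leave it
- transformer: bystander: small transformer, 55 x 60 x 46 mm, copper winding on a dark core; origin under its centre; leave it
- screwdriver: bystander: screwdriver lying on the bench beyond the chassis; leave it

How it is judged (in metres and radians):
On the way, in this order (a step that is already met when the one before it is completed fails the run):
1. both white-lidded jars stand upright on the crate's floor, one in each free cell ((x of jar_a in the frame of crate above 0.04 m or x of jar_a in the frame of crate below -0.04 m) and x of jar_a in the frame of crate between -0.098 and 0.098 m and y of jar_a in the frame of crate between -0.031 and 0.031 m and z of each of jar_a, jar_b in the frame of crate below 0.012 m and angle between each of jar_a, jar_b's own z axis and vertical below 0.1 rad and (x of jar_b in the frame of crate above 0.04 m or x of jar_b in the frame of crate below -0.04 m) and x of jar_b in the frame of crate between -0.098 and 0.098 m and y of jar_b in the frame of crate between -0.031 and 0.031 m), for 0.2 s.
2. the jack stands flat on the bench, handle up, its saddle within 15 mm of the lift point in plan (horizontal distance between saddle and lift_point below 0.015 m and angle between jack's own z axis and vertical below 0.06 rad and height (world z) of jack below 0.004 m and value of joint handle below 0.06 rad), for 0.2 s.
3. first stroke: handle down past 0.40 rad with the lug lifted on the saddle (value of joint handle above 0.4 rad and angle between chassis's own z axis and vertical above 0.07 rad and contact force between jack and chassis above 2 N), for 0.05 s.
4. handle back up (under 0.06 rad) and the chassis back on its feet (value of joint handle below 0.06 rad and angle between chassis's own z axis and vertical below 0.02 rad), for 0.05 s.
At the end, for the whole second after the job is handed in: White-lidded jars upright (0.1 rad) on the floor of the crate's end cells. Jack flat, saddle within 22 mm of the lift point in plan; robot holds the handle beyond 0.40 rad; chassis at rest, tilted over 0.07 rad, over 2 N on the jack, untouched by the robot (all of step 1 and all of step 3 and horizontal distance between saddle and lift_point below 0.022 m and angle between jack's own z axis and vertical below 0.06 rad and height (world z) of jack below 0.004 m and contact force between each of the fingers, the arm and chassis below 0.5 N and linear speed of each of chassis, jar_a, jar_b below 0.02 m/s and contact force between any of the fingers, the arm and jack above 1 N); the arm keeps its last pose, push and grip.
It fails at once if a jar is tipped over (beyond 0.6 rad) (angle between any of jar_a, jar_b, jar_kept's own z axis and vertical above 0.6 rad).
It fails at once if the green-lidded jar is taken from its cell (moved over 30 mm), or the transformer or screwdriver is moved over 30 mm (distance of any of jar_kept, transformer, screwdriver from where it was at the start of the episode above 0.03 m).
It fails at once if the robot lifts or shoves the chassis itself, with more than 25 N (contact force between any of the fingers, the arm and chassis above 25 N).
It fails at once if the chassis is tilted steeply (beyond 0.25 rad) (angle between chassis's own z axis and vertical above 0.25 rad).
It also fails if it takes over 70 s, if anything falls off the work surface, if the arm or the gripper's body presses on something with over 40 N, if the wrist force passes 120 N, or if a joint passes its speed limit or range.

## Working session

There is one attempt and no reset: what is moved stays moved. The work goes in short steps, Python scripts to look and compute and a tool call to move; the robot and the scene stay as the last step left them, time stands still between calls to the robot, and variables do not carry over. Pictures are saved under pics/ and viewed, at most 10 in all, crops included, and the job is handed in when it is done.

Besides the shell and the picture viewer there is one more tool, called as name(argument=value, ...) on one line, values as JSON. arm_command: Moves the arm, as the interface text tells. Its arguments: {"type":"object","properties":{"motion":{"type":"array"},"force":{"type":"number"}},"required":["motion"]}

```bash
mkdir -p pics; ls; cat > h.py <<'E'
import numpy as np, cv2
from rig import arm
def snap(n,f):
    im=arm.read_camera(n); cv2.imwrite(f'pics/{f}.png',im[:,:,::-1]); return im
def ray(n,uv,z):
    c=arm.camera_info(n);K,R,t=[np.array(c[k],float) for k in('intrinsics','R','t')]
    o=-R.T@t; d=R.T@np.linalg.inv(K)@[uv[0],uv[1],1]
    return o+d*(z-o[2])/d[2]
def proj(n,X):
    c=arm.camera_info(n);K,R,t=[np.array(c[k],float) for k in('intrinsics','R','t')]
    p=K@(R@np.array(X,float)+t); return p[:2]/p[2]
E
python3 - <<'E'
from h import *
np.set_printoptions(precision=3,suppress=True)
a=snap('top','top0');b=snap('scene','scene0')
im=np.hstack([a,b]);
cv2.imwrite('pics/top0b.png',cv2.resize(a,(800,600),interpolation=cv2.INTER_CUBIC)[:,:,::-1])
cv2.imwrite('pics/scene0b.png',cv2.resize(b,(800,600),interpolation=cv2.INTER_CUBIC)[:,:,::-1])
print(arm.get_obs())
for n in('top','scene'):
    c=arm.camera_info(n);print(n,c['intrinsics'],c['R'],-np.array(c['R']).T@np.array(c['t']))
E
```

```text
pics
{'clock': 0.1, 'joint_pos': array([-1.397,  0.537, -0.004,  1.539,  0.003,  1.067, -0.071]), 'qd': array([ 0.   , -0.002,  0.002, -0.003, -0.   ,  0.001,  0.001]), 'tau': array([  0.002, -57.208,   0.994, -25.223,  -0.056,   0.013,   0.   ]), 'tool_pos': array([154.276, 630.88 , 256.918]), 'tcp_rot': array([-3.14 ,  0.   ,  2.902]), 'force': array([-0.529, -0.037, -0.239]), 'ft_torque': array([-0.066, -0.021, -0.018]), 'grip_force': 0.0, 'opening': 88.16709573322278}
top [[461.038   0.    252.259]
 [  0.    461.038 194.832]
 [  0.      0.      1.   ]] [[ 0.005 -1.    -0.003]
 [-0.985 -0.004 -0.171]
 [ 0.171  0.004 -0.985]] [ 339.416  -21.442 1508.362]
scene [[379.509   0.    262.817]
 [  0.    379.509 191.275]
 [  0.      0.      1.   ]] [[-0.814  0.58   0.009]
 [ 0.436  0.622 -0.65 ]
 [-0.383 -0.526 -0.76 ]] [1000.762  570.096  921.321]
```

View pics/top0b.png

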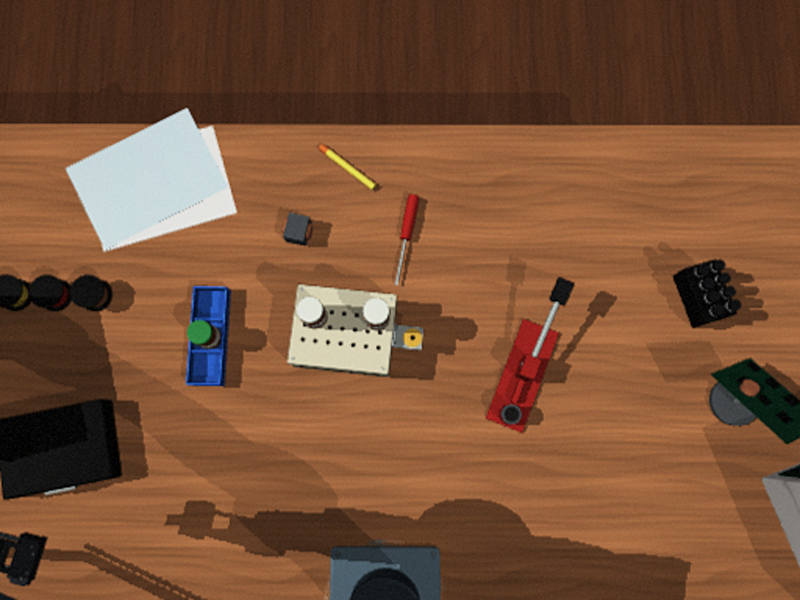

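View pics/scene0b.png

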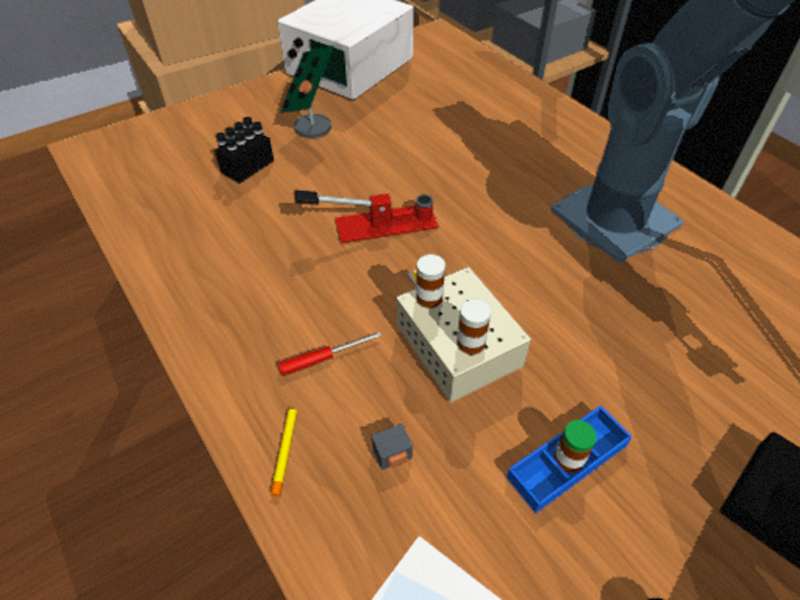

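The top view shows the crate at (207,336), the chassis at (342,330) with its jars at (311,311) and (376,312), the lug mark at (412,338), and the jack at (525,375) with its paddle at (562,291). In the scene view both jars stand upright and the jack is flat. I'll enlarge for measurement.

```bash
python3 - <<'E'
from h import *
im=cv2.imread('pics/top0.png')[170:290,115:375]
cv2.imwrite('pics/crop1.png',cv2.resize(im,(780,360),interpolation=cv2.INTER_CUBIC))
E
```

```text
(no output)
```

View pics/crop1.png

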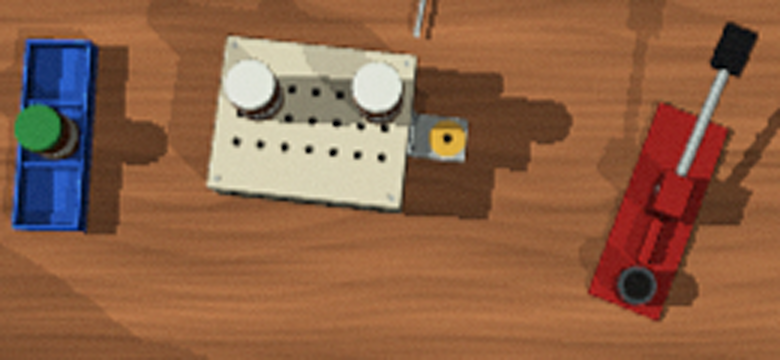

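```bash
python3 - <<'E'
from h import *
np.set_printoptions(precision=1,suppress=True)
g=lambda n,pts,z:[print(n,ray('top',(115+(a-1)/3,170+(b-1)/3),z)) for a,b in pts]
def q(n,pts,z):
    P=np.array([ray('top',(115+(a-1)/3,170+(b-1)/3),z)[:2] for a,b in pts]);print(n,'\n',P,'c',P.mean(0),'sides',np.linalg.norm(P-np.roll(P,-1,0),axis=1),
     'ang',[np.arctan2(*(P[(i+1)%4]-P[i])[::-1]).round(3) for i in range(4)])
q('crate',[(27,39),(95,41),(83,230),(13,227)],35)
q('chassis',[(229,37),(416,57),(401,210),(208,187)],97)
q('jack',[(661,102),(731,131),(660,320),(590,292)],10)
g('jars',[(251,86),(377,88)],187);g('mark',[(447,139)],74);g('saddle',[(636,286)],56);g('pad',[(735,49)],116);g('green',[(39,128)],95)
print(proj('wrist',[154,631,0]),arm.camera_info('wrist'))
E
```

```text
crate 
 [[634.2 404.4]
 [632.3 330.3]
 [427.8 334.1]
 [430.6 408.6]] c [531.2 369.3] sides [ 74.1 204.6  74.6 203.7] ang [np.float64(-1.597), np.float64(3.123), np.float64(1.533), np.float64(-0.021)]
chassis 
 [[624.7 176. ]
 [604.3 -18.8]
 [445.7  -4.1]
 [468.3 193.2]] c [535.8  86.6] sides [195.9 159.3 198.7 157.4] ang [np.float64(-1.675), np.float64(3.05), np.float64(1.457), np.float64(-0.11)]
jack 
 [[ 571.6 -287.1]
 [ 539.8 -362.6]
 [ 336.4 -279.9]
 [ 365.6 -205.8]] c [ 453.3 -283.9] sides [ 81.9 219.6  79.6 221.5] ang [np.float64(-1.968), np.float64(2.755), np.float64(1.196), np.float64(-0.376)]
jars [558.2 140.8 187. ]
jars [556.7  18.7 187. ]
mark [521.7 -51.4  74. ]
saddle [ 371.1 -248.    56. ]
pad [ 610.4 -345.5  116. ]
green [528.7 369.8  95. ]
[260.2 161.3] {'intrinsics': array([[331.5,   0. , 260.5],
       [  0. , 331.5, 191. ],
       [  0. ,   0. ,   1. ]]), 'R': array([[ 0.2,  1. , -0. ],
       [ 0.9, -0.2,  0.3],
       [ 0.2, -0.1, -1. ]]), 't': array([-649.9,  -35.1,  388.9])}
```

Measured sizes agree with the given ones (crate 204×74, chassis 158×197, jack 220×80), and the mark lies 1 mm from where the chassis pose puts it. Now I'll move above the chassis for a wrist check.

```bash
cat >> h.py <<'E'
def go(*legs):
    "legs (x,y,z,yaw): prints tool-axis shift of each leg"
    o=arm.get_obs();p=o['tool_pos'];w=o['tcp_rot'][2]
    for x,y,z,yw in legs:
        d=np.array([x,y,z])-p;c,s=np.cos(w),np.sin(w)
        t=(yw-w+np.pi)%(2*np.pi)-np.pi
        print('shift',np.round([c*d[0]+s*d[1],s*d[0]-c*d[1],-d[2]],1),'turn',round(-t,3)); p=np.array([x,y,z]);w=yw
E
python3 - <<'E'
from h import *
go((400,330,330,3.12),(545,80,310,3.12))
E
```

```text
shift [-310.1 -233.9  -73.1] turn -0.218
shift [-150.4 -246.8   20. ] turn -0.0
```

```bash
python3 - <<'E'
from h import *
go((260,480,330,3.12),(400,280,330,3.12),(545,80,310,3.12))
E
```

```text
shift [-138.5 -121.5  -73.1] turn -0.218
shift [-144.3 -196.9    0. ] turn -0.0
shift [-149.3 -196.8   20. ] turn -0.0
```

arm_command(motion=[-138.5,-121.5,-73,-0.218,-1,-138.5,-121.5,-73,-0.218,-1,-138.5,-121.5,-73,-0.218,-1,-138.5,-121.5,-73,-0.218,-1,-138.5,-121.5,-73,-0.218,-1])

```text
clock: 0.6
tool_pos: [265.8, 476.2, 333.1]
tcp_rot: [3.141, 0.004, 3.11]
force: [0.5, 0.8, 0.8]
opening: 88.0
grip_force: 0.0
```

arm_command(motion=[-144,-197,0,0,-1,-144,-197,0,0,-1,-144,-197,0,0,-1,-144,-197,0,0,-1,-144,-197,0,0,-1])

```text
clock: 1.1
tool_pos: [400.5, 278.6, 330.4]
tcp_rot: [-3.141, -0.0, 3.119]
force: [0.8, -0.6, -0.1]
opening: 88.1
grip_force: 0.0
```

arm_command(motion=[-149,-197,20,0,-1,-149,-197,20,0,-1,-149,-197,20,0,-1,-149,-197,20,0,-1,-149,-197,20,0,-1])

```text
clock: 1.6
tool_pos: [545.3, 78.9, 310.2]
tcp_rot: [-3.142, -0.0, 3.12]
force: [0.5, 0.5, 0.3]
opening: 88.2
grip_force: 0.0
```

```bash
python3 - <<'E'
from h import *
import json
c=arm.camera_info('wrist');print(-c['R'].T@c['t'],c['R'].round(3));np.savez('w1.npz',**{k:c[k] for k in('intrinsics','R','t')})
a=snap('wrist','w1');cv2.imwrite('pics/w1b.png',cv2.resize(a,(768,576),interpolation=cv2.INTER_CUBIC)[:,:,::-1])
E
```

```text
[479.32719518  81.43553606 436.7382235 ] [[ 0.021  1.    -0.001]
 [ 0.966 -0.02   0.256]
 [ 0.256 -0.006 -0.967]]
```

View pics/w1b.png

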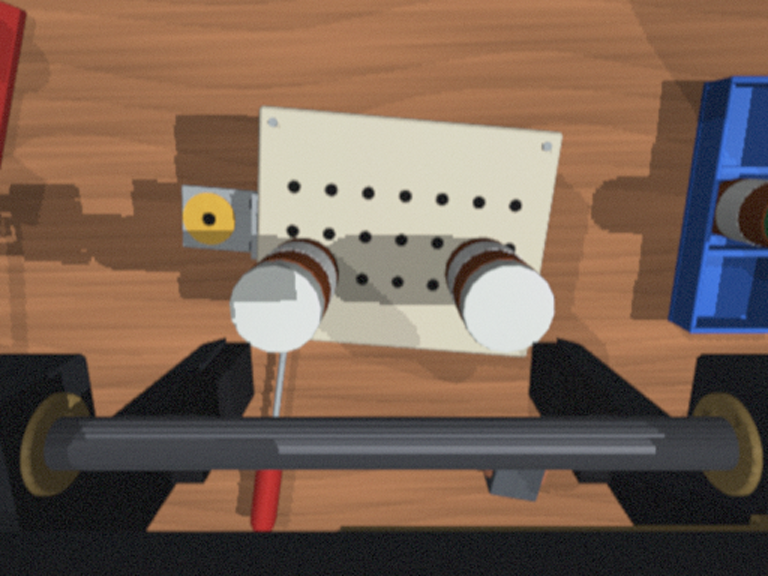

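Wrist view: lids at (277,308) and (509,307), mark dot at (208,219), chassis corners at (262,107), (560,132) and (526,355), and the crate's -y rim from (708,78) to (690,330).

```bash
python3 - <<'E'
from h import *
np.set_printoptions(precision=1,suppress=True)
for n,u,z in [('a',(277,308),187),('b',(509,307),187),('mark',(208,219),74),('c1',(262,107),97),('c2',(560,132),97),('c3',(526,355),97),('cr-',(705,78),35),('cr+',(690,332),35)]:
    print(n,ray('wrist',(u[0]/1.5,u[1]/1.5),z))
E
```

```text
a [559.2  10.7 187. ]
b [562.  132.4 187. ]
mark [524.7 -62.5  74. ]
c1 [451.1  -9.9  97. ]
c2 [472.3 182.7  97. ]
c3 [627.9 167.   97. ]
cr- [435.  308.6  35. ]
cr+ [637.2 322.7  35. ]
```

```bash
python3 - <<'E'
from h import *
np.set_printoptions(precision=1,suppress=True)
k=1.5625
for n,u,z in [('a',(431,264),187),('b',(475,312),187),('green',(579,434),95),('saddle',(425,201),56),
 ('ch nearcorner',(454,366),97),('ch right',(529,338),97),('ch far',(469,270),97)]:
    print(n,ray('scene',(u[0]/k,u[1]/k),z))
o=arm.get_obs();print(o['tool_pos'],o['tcp_rot'],arm.camera_info('wrist')['R']@arm.camera_info('wrist')['R'].T)
a=snap('top','top1');b=snap('scene','scene1')
for n in('top','scene'):print(n,proj(n,o['tool_pos']),proj(n,o['tool_pos']+[0,0,45]))
cv2.imwrite('pics/c2.png',np.hstack([cv2.resize(a[150:260,150:290],(420,330)),cv2.resize(b[100:230,190:330],(355,330))])[:,:,::-1])
E
```

```text
a [556.2  17.6 187. ]
b [562.2 143.5 187. ]
green [530.9 369.9  95. ]
saddle [ 370.9 -245.4   56. ]
ch nearcorner [611.6 161.2  97. ]
ch right [468.9 190.2  97. ]
ch far [451.7   4.3  97. ]
[548.7  70.5 309.8] [-3.1  0.   3.1] [[ 1. -0. -0.]
 [-0.  1.  0.]
 [-0.  0.  1.]]
top [219.4 194.4] [218.1 191.3]
scene [293.5 144.8] [294.9 130.2]
```

View pics/c2.png

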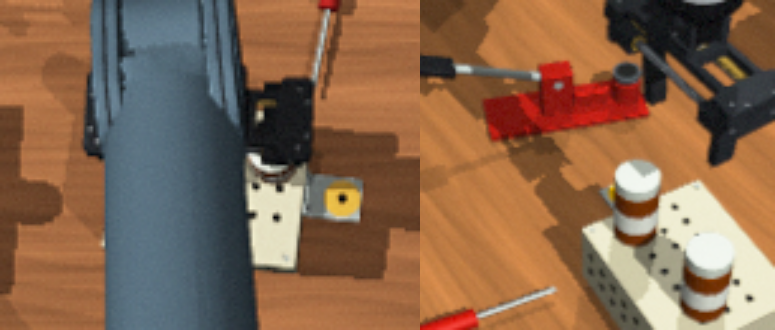

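The wrist camera had moved by the time I computed: the tool was still settling by about 9 mm. I'll redo the calculation with the pose saved with that picture.

```bash
python3 - <<'E'
from h import *
np.set_printoptions(precision=1,suppress=True)
c=np.load('w1.npz');arm.camera_info=lambda n:c
for n,u,z in [('a',(277,308),187),('b',(509,307),187),('mark',(208,219),74),('c1',(262,107),97),('c2',(560,132),97),('c3',(526,355),97),('cr-',(705,78),35),('cr+',(690,332),35)]:
    print(n,ray('wrist',(u[0]/1.5,u[1]/1.5),z))
o=arm.get_obs();print(o['tool_pos'],o['qd'],o['clock'])
go((558,141,240,3.12),(558,141,165,3.12))
E
```

```text
a [555.9  19.9 187. ]
b [557.9 141.8 187. ]
mark [521.8 -52.8  74. ]
c1 [447.8  -1.2  97. ]
c2 [467.3 192.   97. ]
c3 [623.3 177.5  97. ]
cr- [428.4 318.6  35. ]
cr+ [631.3 334.3  35. ]
[545.3  77.4 309.8] [-0.1 -0.  -0.1  0.  -0.   0.  -0. ] 1.75
shift [-11.   63.9  69.8] turn -0.006
shift [ 0.  0. 75.] turn -0.0
```

arm_command(motion=[-2,8,8,0,-1,-5,25,28,0,-1,-9,46,52,0,-1,-11,58,66,0,-1,-12,61,70,0,-1])

```text
clock: 2.25
tool_pos: [555.9, 144.4, 238.6]
tcp_rot: [3.142, -0.004, 3.125]
force: [-0.5, -0.8, 0.2]
opening: 88.3
grip_force: 0.0
```

arm_command(motion=[0,0,5,0,-1,0,0,15,0,-1,0,0,25,0,-1,0,0,33,0,-1,0,0,35,0,-1])

```text
clock: 2.75
tool_pos: [557.2, 140.3, 204.7]
tcp_rot: [-3.141, -0.001, 3.119]
force: [0.4, -0.3, 0.0]
opening: 87.9
grip_force: 0.0
```

```bash
python3 - <<'E'
from h import *
print(arm.get_obs()['tool_pos'],arm.get_obs()['tcp_rot'],arm.get_obs()['qd'].round(3))
go((558,141.3,165,3.12))
E
```

```text
[557.18579277 140.31864271 204.67164222] [-3.14095940e+00 -1.44867291e-03  3.11913392e+00] [ 0.002  0.015 -0.005 -0.    -0.005 -0.028  0.002]
shift [-0.8  1.  39.7] turn -0.001
```

arm_command(motion=[0,0,8,0,-1,0,0.5,20,0,-1,-0.5,1,32,0,-1,-0.5,1,38,0,-1,-0.5,1,40,0,-1])

```text
clock: 3.25
tool_pos: [557.7, 141.8, 164.5]
tcp_rot: [-3.141, -0.002, 3.12]
force: [0.4, -0.4, -0.2]
opening: 88.2
grip_force: 0.0
```

arm_command(motion=[0,0,0,0,0.2,0,0,0,0,0.5,0,0,0,0,1,0,0,0,0,1,0,0,0,0,1], force=25)

```text
clock: 3.75
tool_pos: [558.4, 141.8, 166.0]
tcp_rot: [-3.142, 0.0, 3.12]
force: [-0.1, -2.6, 1.3]
opening: 50.5
grip_force: 1.2
```

arm_command(motion=[0,0,-6,0,1,0,0,-25,0,1,0,0,-50,0,1,0,0,-69,0,1,0,0,-75,0,1])

```text
clock: 4.25
tool_pos: [559.2, 142.2, 243.0]
tcp_rot: [3.14, 0.003, 3.12]
force: [0.3, -0.1, -2.2]
opening: 49.5
grip_force: 25.0
```

```bash
python3 - <<'E'
from h import *
k=1.5625
P=np.array([ray('scene',(u/k,v/k),35)[:2] for u,v in[(603,408),(630,437),(537,508),(509,470)]]);print(P.round(1),P.mean(0))
o=arm.get_obs();print(o['tool_pos'],o['opening'],o['grip_force'])
go((598.2,368,240,3.12),(598.2,368,74.5,3.12))
E
```

```text
[[427.6 344.4]
 [432.  407.7]
 [639.3 405.9]
 [633.3 335.7]] [533.03298896 373.43020685]
[559.23555431 142.15563537 242.95403164] 49.51772084499981 24.977068626321852
shift [-34.  226.6   3. ] turn -0.0
shift [  0.    0.  165.5] turn -0.0
```

arm_command(motion=[-4,25,0,0,1,-11,72,0,0,1,-19,121,0,0,1,-26,168,0,0,1,-31,205,0,0,1])

```text
clock: 4.75
tool_pos: [592.8, 349.6, 239.7]
tcp_rot: [3.141, -0.001, 3.122]
force: [0.3, 0.5, -0.9]
opening: 49.6
grip_force: 25.0
```

arm_command(motion=[-3,16,10,0,1,-3.5,21,30,0,1,-3.5,22,55,0,1,-3.5,22,80,0,1,-3.5,22,95,0,1])

```text
clock: 5.25
tool_pos: [596.4, 366.2, 142.4]
tcp_rot: [-3.138, -0.004, 3.119]
force: [0.3, -1.0, -1.3]
opening: 49.4
grip_force: 25.0
```

```bash
python3 - <<'E'
from h import *
o=arm.get_obs();print(o['tool_pos'],o['qd'].round(3))
go((598.4,368.2,76,3.12))
c=arm.camera_info('wrist');np.savez('w2.npz',**{k:c[k] for k in('intrinsics','R','t')})
a=snap('wrist','w2');cv2.imwrite('pics/w2b.png',cv2.resize(a,(768,576),interpolation=cv2.INTER_CUBIC)[:,:,::-1])
E
```

```text
[596.41322753 366.15922826 142.37832086] [ 0.021  0.157 -0.034  0.051 -0.032 -0.234  0.021]
shift [-1.9  2.1 66.4] turn -0.001
```

View pics/w2b.png

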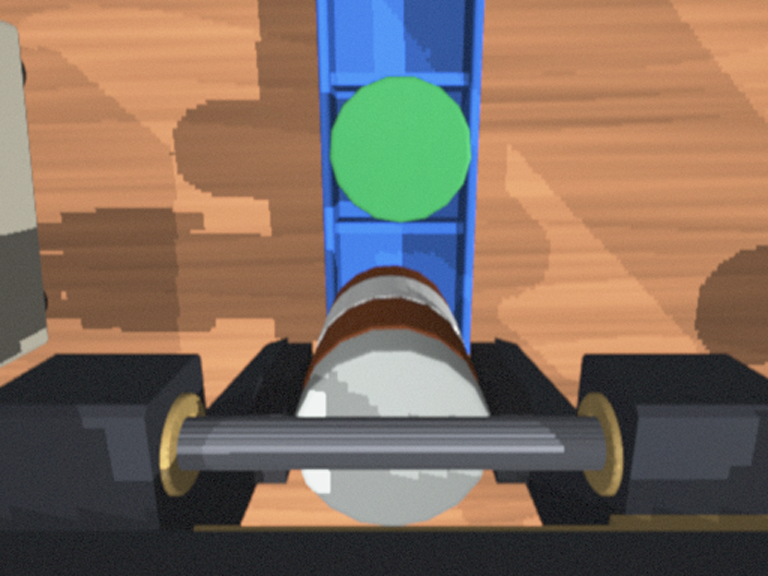

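The held jar hangs upright over the near cell. The dividers' tops are at rows ~79 and ~228, the crate walls at columns 322–478 (row 78) and 330–470 (row 228), and the green lid is at (401,148).

```bash
python3 - <<'E'
from h import *
np.set_printoptions(precision=1,suppress=True)
c=np.load('w2.npz');ci=arm.camera_info;arm.camera_info=lambda n:c
for n,u,z in [('d1l',(322,79),35),('d1r',(479,79),35),('d2l',(327,228),35),('d2r',(473,228),35),('g',(401,148),95)]:
    print(n,ray('wrist',(u[0]/1.5,u[1]/1.5),z))
print(arm.get_obs()['tool_pos'])
E
```

```text
d1l [497.3 338.8  35. ]
d1r [498.9 407.7  35. ]
d2l [562.9 337.4  35. ]
d2r [564.4 406.4  35. ]
g [528.2 372.   95. ]
[595.6 365.8 140.6]
```

arm_command(motion=[-1,2,5,0,1,-2,4,18,0,1,-2.3,4.2,34,0,1,-2.3,4.2,50,0,1,-2.3,4.2,58,0,1])

```text
clock: 5.8
tool_pos: [599.0, 371.7, 85.3]
tcp_rot: [-3.14, -0.002, 3.12]
force: [0.1, -0.4, -2.4]
opening: 48.9
grip_force: 25.0
```

arm_command(motion=[0,0,2,0,1,0,0,4,0,1,0,0,6,0,1,0,0,7,0,1,0,0,7.5,0,1])

```text
clock: 6.3
tool_pos: [600.3, 372.4, 80.6]
tcp_rot: [3.141, 0.001, 3.12]
force: [-0.8, 0.2, -2.0]
opening: 49.7
grip_force: 25.0
```

arm_command(motion=[1,0,1,0,1,2,0.5,3,0,1,2,1,5,0,1,2,1,6,0,1,2,1,6,0,1])

```text
clock: 6.8
tool_pos: [598.1, 373.4, 74.2]
tcp_rot: [-3.142, 0.0, 3.12]
force: [0.1, -0.8, -2.3]
opening: 49.7
grip_force: 25.0
```

arm_command(motion=[0,-1.5,0.7,0,1,0,-1.5,1,0,1,0,-1.5,1,0,0.4,0,-1.5,1,0,-1,0,-1.5,1,0,-1])

```text
clock: 7.3
tool_pos: [598.1, 370.9, 72.9]
tcp_rot: [-3.14, -0.0, 3.119]
force: [0.1, -0.7, -0.3]
opening: 63.3
grip_force: 0.0
```

arm_command(motion=[0,0,0,0,-1,0,0,0,0,-1,0,0,-10,0,-1,0,0,-35,0,-1,0,0,-60,0,-1])

```text
clock: 7.8
tool_pos: [597.9, 371.5, 134.1]
tcp_rot: [-3.141, -0.001, 3.12]
force: [0.8, -0.1, 0.7]
opening: 88.2
grip_force: 0.0
```

```bash
python3 - <<'E'
from h import *
o=arm.get_obs();print(o['tool_pos'],o['opening'])
go((556.3,19.3,245,3.12),(556.3,19.3,165,3.12))
E
```

```text
[597.87753081 371.52270392 134.09839327] 88.20234789726062
shift [  33.9 -353.  -110.9] turn -0.0
shift [ 0.  0. 80.] turn -0.0
```

arm_command(motion=[1,-8,-25,0,-1,4,-35,-60,0,-1,8,-75,-90,0,-1,12,-120,-107,0,-1,16,-168,-111,0,-1])

```text
clock: 8.3
tool_pos: [579.4, 203.5, 247.7]
tcp_rot: [3.139, 0.005, 3.121]
force: [0.9, -1.0, -1.1]
opening: 87.8
grip_force: 0.0
```

arm_command(motion=[5,-48,0,0,-1,10,-96,0,0,-1,14,-140,0,0,-1,17,-170,0,0,-1,18,-185,0,0,-1])

```text
clock: 8.8
tool_pos: [556.0, 16.0, 245.2]
tcp_rot: [-3.141, 0.001, 3.115]
force: [0.4, 0.7, 0.3]
opening: 87.9
grip_force: 0.0
```

arm_command(motion=[0,0,4,0,-1,0,0,12,0,-1,0,0,22,0,-1,0,0,28,0,-1,0,0,30,0,-1])

```text
clock: 9.3
tool_pos: [555.8, 20.8, 212.8]
tcp_rot: [-3.142, -0.002, 3.122]
force: [-0.6, -0.6, 0.5]
opening: 88.3
grip_force: 0.0
```

```bash
python3 - <<'E'
from h import *
o=arm.get_obs();print(o['tool_pos'],o['qd'].round(3))
go((556.3,19.3,165,3.12))
E
```

```text
[555.80868814  20.83099322 212.83025347] [ 0.012  0.012  0.002  0.004 -0.007 -0.03   0.006]
shift [-0.5 -1.5 47.8] turn 0.002
```

arm_command(motion=[0,-0.5,8,0,-1,0,-1,24,0,-1,0,-1,38,0,-1,0,-1,46,0,-1,0,-1,48,0,-1])

```text
clock: 9.8
tool_pos: [555.8, 18.6, 165.1]
tcp_rot: [-3.141, -0.002, 3.12]
force: [-0.2, -0.2, 0.3]
opening: 88.3
grip_force: 0.0
```

arm_command(motion=[0,0,0,0,0.2,0,0,0,0,0.5,0,0,0,0,1,0,0,0,0,1,0,0,0,0,1], force=25)

```text
clock: 10.3
tool_pos: [556.6, 18.5, 166.6]
tcp_rot: [-3.142, 0.001, 3.12]
force: [0.0, -2.2, 0.4]
opening: 50.4
grip_force: 0.8
```

arm_command(motion=[0,0,0,0,1,0,0,-15,0,1,0,0,-40,0,1,0,0,-65,0,1,0,0,-80,0,1])

```text
clock: 10.8
tool_pos: [556.8, 18.6, 247.8]
tcp_rot: [3.141, 0.002, 3.12]
force: [1.2, 0.6, -1.8]
opening: 49.4
grip_force: 25.0
```

```bash
python3 - <<'E'
from h import *
o=arm.get_obs();print(o['tool_pos'],o['opening'],o['grip_force'])
go((464,371.5,245,3.12))
E
```

```text
[556.79072086  18.64820751 247.82753594] 49.43239311640191 24.967392277903855
shift [100.5 350.7   2.8] turn -0.0
```

arm_command(motion=[5,18,0,0,1,17,60,0,0,1,30,105,0,0,1,43,150,0,0,1,56,195,0,0,1])

```text
clock: 11.3
tool_pos: [503.7, 216.4, 246.1]
tcp_rot: [-3.142, -0.0, 3.12]
force: [0.7, -0.0, -1.5]
opening: 49.4
grip_force: 25.0
```

arm_command(motion=[12,44,0,0,1,24,86,0,0,1,34,120,0,0,1,42,146,0,0,1,44.5,155,0,0,1])

```text
clock: 11.8
tool_pos: [461.4, 374.1, 245.8]
tcp_rot: [3.141, -0.001, 3.125]
force: [0.2, -0.5, -2.0]
opening: 49.5
grip_force: 25.0
```

arm_command(motion=[0,0,12,0,1,0,0,40,0,1,0,0,75,0,1,0,0,105,0,1,0,0,120,0,1])

```text
clock: 12.3
tool_pos: [463.1, 366.9, 123.0]
tcp_rot: [-3.137, -0.003, 3.117]
force: [-0.0, 0.1, -0.9]
opening: 49.3
grip_force: 25.0
```

```bash
python3 - <<'E'
from h import *
o=arm.get_obs();print(o['tool_pos'],o['qd'].round(3))
go((464,371.5,73,3.12))
E
```

```text
[463.13274512 366.86673629 122.99769366] [ 0.026  0.193 -0.042  0.024 -0.038 -0.255  0.025]
shift [-0.8  4.7 50. ] turn -0.003
```

Let it settle slightly lower before entering the cell.

arm_command(motion=[0,0,2,0,1,0,0,6,0,1,0,0,8,0,1,0,0,8,0,1,0,0,8,0,1])

```text
clock: 12.8
tool_pos: [463.9, 371.1, 119.1]
tcp_rot: [3.141, 0.001, 3.12]
force: [-0.2, -0.6, -1.6]
opening: 49.7
grip_force: 25.0
```

```bash
python3 - <<'E'
from h import *
o=arm.get_obs();print(o['tool_pos'],o['qd'].round(3))
go((464,371.5,73.5,3.12))
E
```

```text
[463.94942957 371.0794995  119.10141381] [-0.002  0.001 -0.001  0.002 -0.     0.     0.   ]
shift [-0.   0.4 45.6] turn -0.0
```

arm_command(motion=[0,0.5,5,0,1,0,0.5,16,0,1,0,0.5,29,0,1,0,0.5,39,0,1,0,0.5,43,0,1])

```text
clock: 13.3
tool_pos: [462.9, 370.2, 74.2]
tcp_rot: [-3.139, -0.002, 3.12]
force: [-7.9, -8.1, 30.0]
opening: 49.5
grip_force: 25.0
```

arm_command(motion=[0,0,1,0,1,0,0,2,0,1,0,0,2.5,0,1,0,0,2.5,0,1,0,0,2.5,0,1])

```text
clock: 13.8
tool_pos: [463.2, 370.1, 74.2]
tcp_rot: [-3.14, -0.002, 3.119]
force: [-6.9, -6.3, 22.1]
opening: 49.2
grip_force: 25.0
```

arm_command(motion=[0,0,-1.5,0,1,0,0,-1.5,0,0.4,0,0,-1.5,0,-1,0,0,-1.5,0,-1,0,0,-1.5,0,-1])

```text
clock: 14.3
tool_pos: [463.5, 371.3, 73.9]
tcp_rot: [-3.142, -0.0, 3.12]
force: [-0.6, -0.4, -0.1]
opening: 71.4
grip_force: 0.0
```

arm_command(motion=[0,0,-2,0,-1,0,0,-15,0,-1,0,0,-45,0,-1,0,0,-90,0,-1,0,0,-135,0,-1])

```text
clock: 14.8
tool_pos: [463.3, 370.9, 211.4]
tcp_rot: [-3.141, -0.0, 3.12]
force: [0.3, 0.7, -0.1]
opening: 88.1
grip_force: 0.0
```

```bash
python3 - <<'E'
from h import *
o=arm.get_obs();print(o['tool_pos'],o['opening'])
c=arm.camera_info('wrist')
a=snap('wrist','w3');b=snap('scene','s3')
cv2.imwrite('pics/w3b.png',np.hstack([a,b[220:384,290:450].repeat(2,0).repeat(2,1)[:384]])[:,:,::-1][:,:800])
yj=2.755
org=np.array([455.2,-284.6]);ux=np.array([np.cos(yj),np.sin(yj)])
print('grip block',org-10*ux)
E
```

```text
[463.28436941 370.93221987 211.38406902] 88.05242073581925Traceback (most recent call last):
  File "<stdin>", line 5, in <module>
    return _nx.concatenate(arrs, 1, dtype=dtype, casting=casting)
           ~~~~~~~~~~~~~~~^^^^^^^^^^^^^^^^^^^^^^^^^^^^^^^^^^^^^^^
ValueError: all the input array dimensions except for the concatenation axis must match exactly, but along dimension 0, the array at index 0 has size 384 and the array at index 1 has size 328
```

arm_command(motion=[0,-20,-10,0,-1,-1,-65,-25,0,-1,-3,-115,-38,0,-1,-4,-165,-46,0,-1,-5,-215,-48,0,-1])

```text
clock: 15.4
tool_pos: [464.0, 156.9, 258.5]
tcp_rot: [3.14, 0.002, 3.12]
force: [0.8, -0.7, -0.6]
opening: 88.3
grip_force: 0.0
```

arm_command(motion=[-1,-50,0,0,-1,-2,-100,0,0,-1,-3,-150,0,0,-1,-4,-200,0,0,-1,-5,-245,0,0,-1])

```text
clock: 15.9
tool_pos: [463.0, -88.9, 257.7]
tcp_rot: [3.141, 0.001, 3.119]
force: [1.2, 0.0, -0.6]
opening: 88.2
grip_force: 0.0
```

arm_command(motion=[-1,-45,0,0.05,-1,-2,-90,0,0.15,-1,-3,-135,0,0.26,-1,-4,-175,0,0.34,-1,-5,-199,0,0.365,-1])

```text
clock: 16.4
tool_pos: [463.2, -289.0, 257.6]
tcp_rot: [-3.14, 0.001, 2.749]
force: [0.8, -0.5, -0.7]
opening: 88.1
grip_force: 0.0
```

arm_command(motion=[0,0,0,0,-1,0,0,0,0,-1,0,0,0,0,-1,0,0,0,0,-1,0,0,0,0,-1])

```text
clock: 16.9
tool_pos: [464.5, -284.5, 257.2]
tcp_rot: [3.141, -0.0, 2.757]
force: [0.6, -1.0, 0.3]
opening: 88.2
grip_force: 0.0
```

```bash
python3 - <<'E'
from h import *
o=arm.get_obs();print(o['tool_pos'],o['tcp_rot'],o['qd'].round(3),o['joint_pos'].round(2))
c=arm.camera_info('wrist');np.savez('w4.npz',**{k:c[k] for k in('intrinsics','R','t')})
a=snap('wrist','w4');b=cv2.imread('pics/s3.png')[235:345,300:420,::-1]
a=cv2.resize(a,(600,450),interpolation=cv2.INTER_CUBIC)
b=cv2.resize(b,(200,183));a=np.hstack([a,np.vstack([b,np.zeros((450-183,200,3),np.uint8)])])
cv2.imwrite('pics/w4b.png',a[:,:,::-1])
E
```

```text
[ 464.47945055 -284.51169436  257.17424787] [ 3.14106536e+00 -3.29408303e-05  2.75660523e+00] [ 0.004  0.004  0.003 -0.003  0.     0.     0.   ] [ 0.06  0.39  0.53  1.84 -0.23  0.97  1.87]
```

View pics/w4b.png

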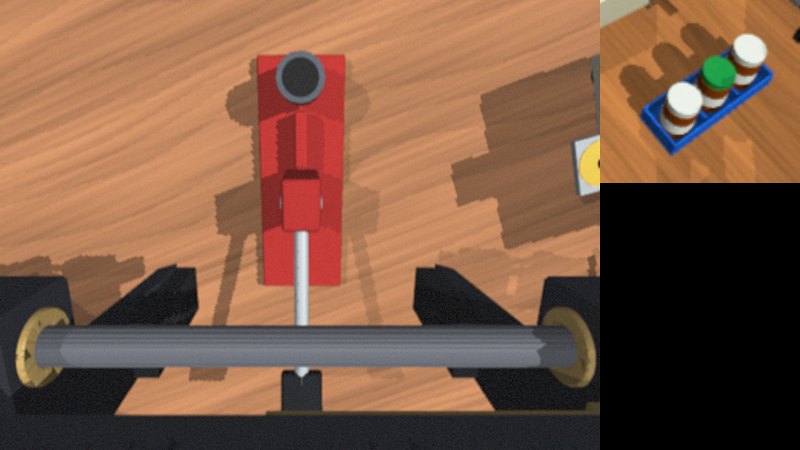

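All three jars stand upright in the crate (inset). In the wrist view the jack is square to the gripper: saddle at (301,77), block top spanning (282–321, 180–231), base corners at (258,55), (345,55), (264,285) and (340,285).

```bash
python3 - <<'E'
from h import *
np.set_printoptions(precision=2,suppress=True)
c=np.load('w4.npz');arm.camera_info=lambda n:c
k=600/512
r=lambda u,v,z:ray('wrist',(u/k,v/k),z)[:2]
s=r(301,77,56);b=r(301.5,231,78);f=r(301.5,180,78)
f1,f2,b1,b2=r(258,55,10),r(345,55,10),r(264,285,10),r(340,285,10)
print('saddle',s,'block',b,f,np.linalg.norm(f-b),'base',f1,f2,b1,b2,np.linalg.norm(f1-f2),np.linalg.norm(f1-b1))
F=(f1+f2)/2;B=(b1+b2)/2;v=F-B;print('yaw base',np.arctan2(v[1],v[0]),'len',np.linalg.norm(v),'mid',(F+B)/2)
v=s-(b+f)/2;print('yaw saddle-block',np.arctan2(v[1],v[0]),np.linalg.norm(v))
yj=2.757;ux=np.array([np.cos(yj),np.sin(yj)])
for n,p,x in(('s',s,90),('mid',(F+B)/2,2),('blk',(b+f)/2,-10)):print(n,'origin',p-x*ux,'grip pt',p-(x+10)*ux)
E
```

```text
saddle [ 370.97 -249.4 ] block [ 483.01 -294.41] [ 444.19 -278.59] 41.922717002863095 base [ 334.95 -276.68] [ 364.07 -204.71] [ 540.15 -360.44] [ 569.76 -287.26] 77.6408937118771 221.63304559466926
yaw base 2.7569810227668636 len 221.63233611112435 mid [ 452.23 -282.27]
yaw saddle-block 2.7606700028022457 99.78109865125374
s origin [ 454.4  -283.17] grip pt [ 463.67 -286.92]
mid origin [ 454.09 -283.02] grip pt [ 463.35 -286.77]
blk origin [ 454.33 -282.75] grip pt [ 463.6 -286.5]
```

arm_command(motion=[1,-0.5,12,0,-1,3,-1.5,45,0,-1,4,-2,85,0,-1,5,-2.5,120,0,-1,5,-2.5,140,0,-1])

```text
clock: 17.45
tool_pos: [456.7, -284.9, 113.7]
tcp_rot: [3.141, -0.004, 2.755]
force: [0.0, -0.1, 0.3]
opening: 88.1
grip_force: 0.0
```

arm_command(motion=[0,0,12,0,-1,0,0,30,0,-1,0,0,48,0,-1,0,0,60,0,-1,0,0,65,0,-1])

```text
clock: 17.95
tool_pos: [458.3, -285.8, 51.2]
tcp_rot: [3.142, -0.001, 2.755]
force: [-0.1, -0.4, -0.2]
opening: 88.0
grip_force: 0.0
```

arm_command(motion=[0,0,0,0,-0.5,0,0,0,0,0,0,0,0,0,0.3,0,0,0,0,1,0,0,0,0,1], force=55)

```text
clock: 18.45
tool_pos: [458.9, -286.1, 52.5]
tcp_rot: [3.142, 0.001, 2.755]
force: [-0.3, 0.6, -0.2]
opening: 50.1
grip_force: 0.0
```

arm_command(motion=[0,0,0,0,1,0,0,0,0,1,0,0,0,0,1,0,0,0,0,1,0,0,0,0,1], force=55)

```text
clock: 18.95
tool_pos: [458.6, -286.1, 52.2]
tcp_rot: [-3.141, 0.0, 2.755]
force: [-0.6, 0.8, 1.9]
opening: 31.8
grip_force: 55.0
```

arm_command(motion=[0,0,-4,0,1,0,0,-12,0,1,0,0,-22,0,1,0,0,-28,0,1,0,0,-30,0,1])

```text
clock: 19.45
tool_pos: [459.1, -286.2, 83.1]
tcp_rot: [-3.141, 0.001, 2.755]
force: [0.7, -0.4, -8.3]
opening: 31.6
grip_force: 55.0
```

arm_command(motion=[-2,3,0,0.07,1,-5,9,0,0.2,1,-9,15,0,0.34,1,-12,20,0,0.48,1,-14,22,0,0.6,1])

```text
clock: 19.95
tool_pos: [480.4, -269.9, 82.1]
tcp_rot: [3.141, -0.001, 2.151]
force: [-0.0, 1.2, -7.2]
opening: 31.7
grip_force: 55.0
```

```bash
python3 - <<'E'
from h import *
o=arm.get_obs();print(o['tool_pos'],o['tcp_rot'],o['opening'],o['force'],o['joint_pos'].round(2))
go((500.3,-256.2,82,1.466))
E
```

```text
[ 480.44360183 -269.9420282    82.05025956] [ 3.14111654e+00 -5.12994511e-04  2.15054827e+00] 31.66564782834371 [-3.31817731e-04  1.20511102e+00 -7.15335924e+00] [ 0.02  0.7   0.55  1.93 -0.57  0.67  1.51]
shift [ 0.6 24.1  0.1] turn 0.685
```

arm_command(motion=[0,4,0,0.12,1,0,10,0,0.26,1,0,17,0,0.41,1,0.5,22,0,0.55,1,0.5,24,0,0.65,1])

```text
clock: 20.45
tool_pos: [500.3, -256.1, 81.9]
tcp_rot: [-3.142, -0.001, 1.501]
force: [0.1, 0.1, -7.1]
opening: 31.9
grip_force: 55.0
```

arm_command(motion=[0,0,3,0.02,1,0,0,10,0.035,1,0,0,18,0.035,1,0,0,22,0.035,1,0,0,24,0.035,1])

```text
clock: 20.95
tool_pos: [499.1, -257.2, 57.3]
tcp_rot: [-3.141, -0.001, 1.47]
force: [-0.2, -0.3, -6.8]
opening: 31.2
grip_force: 55.0
```

arm_command(motion=[0,0,0,0,1,0,0,0,0,1,0,0,0,0,1,0,0,0,0,1,0,0,0,0,1])

```text
clock: 21.45
tool_pos: [499.8, -257.2, 58.3]
tcp_rot: [3.141, 0.0, 1.47]
force: [1.1, 0.1, -6.8]
opening: 31.3
grip_force: 55.0
```

```bash
python3 - <<'E'
from h import *
o=arm.get_obs();print(o['tool_pos'],o['tcp_rot'],o['opening'],o['force'],o['joint_pos'].round(2))
go((511.8,-146.8,57,1.466))
c=arm.camera_info('wrist');np.savez('w5.npz',**{k:c[k] for k in('intrinsics','R','t')})
a=snap('wrist','w5');b=snap('scene','s5')[90:210,170:340]
a=cv2.resize(a,(512,384));b=cv2.resize(b,(288,203),interpolation=cv2.INTER_CUBIC)
a=np.hstack([a,np.vstack([b,np.zeros((384-203,288,3),np.uint8)])])
cv2.imwrite('pics/w5b.png',a[:,:,::-1])
E
```

```text
[ 499.75297685 -257.23336463   58.28223822] [3.14130800e+00 2.74902383e-05 1.47000662e+00] 31.25836391039873 [ 1.06380046  0.10103355 -6.81418403] [-0.1   0.81  0.68  1.91 -0.78  0.71  0.96]
shift [111.1   0.9   1.3] turn 0.004
```

View pics/w5b.png

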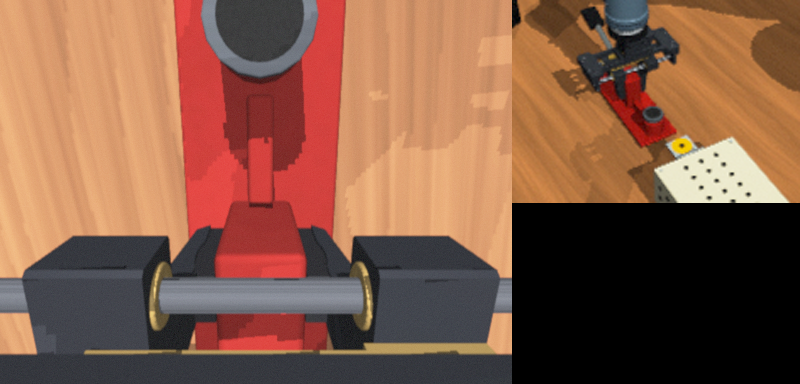

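The jack hangs level and aligned, with the saddle disc at about (260,18). In the inset the saddle sits short of the lug and in line with it.

```bash
python3 - <<'E'
from h import *
c=np.load('w5.npz');arm.camera_info=lambda n:c
s=ray('wrist',(260,18),62);o=arm.get_obs();d=s-o['tool_pos'];w=1.47
print(s,'along',d[0]*np.cos(w)+d[1]*np.sin(w),'side',d[0]*np.sin(w)-d[1]*np.cos(w),o['tool_pos'])
E
```

```text
[ 508.56351006 -163.43655274   62.        ] along 94.22298080371341 side -0.635394486135997 [ 499.71442296 -257.24522769   58.20616676]
```

arm_command(motion=[3,0,0.5,0,1,12,0.3,1,0,1,25,0.5,1,0,1,40,0.7,1,0,1,56,0.9,1,0,1])

```text
clock: 22.05
tool_pos: [506.4, -199.6, 57.0]
tcp_rot: [-3.141, -0.001, 1.471]
force: [-0.5, -0.9, -7.8]
opening: 31.3
grip_force: 55.0
```

arm_command(motion=[16,0,0,0,1,31,0,0,0,1,43,0,0,0,1,52,0,0,0,1,55.5,0,0,0,1])

```text
clock: 22.55
tool_pos: [512.0, -145.0, 57.1]
tcp_rot: [-3.141, -0.0, 1.471]
force: [0.0, -1.0, -7.3]
opening: 31.7
grip_force: 55.0
```

arm_command(motion=[0,0,0,0,1,0,0,0,0,1,0,0,0.5,0,1,0,0,1.5,0,1,0,0,2,0,1])

```text
clock: 23.05
tool_pos: [511.6, -146.8, 55.0]
tcp_rot: [-3.141, 0.0, 1.469]
force: [0.4, -0.3, -7.5]
opening: 31.8
grip_force: 55.0
```

```bash
python3 - <<'E'
from h import *
o=arm.get_obs();print(o['tool_pos'],o['tcp_rot'],o['force'],o['qd'].round(3));go((511.8,-146.4,52.2,1.466))
E
```

```text
[ 511.61026256 -146.8029474    55.0040487 ] [-3.14148910e+00  1.15217749e-04  1.46915398e+00] [ 0.42138623 -0.26449998 -7.45819582] [ 0.001  0.008 -0.01   0.001 -0.007 -0.007  0.006]
shift [0.4 0.1 2.8] turn 0.003
```

Set it down gently, release, and rise.

arm_command(motion=[0,0,0.7,0,1,0,0,1.4,0,1,0,0,2,0,1,0,0,2.5,0,1,0,0,2.8,0,1])

```text
clock: 23.55
tool_pos: [511.8, -146.4, 52.3]
tcp_rot: [-3.142, -0.0, 1.47]
force: [-0.3, -0.1, -7.0]
opening: 31.4
grip_force: 55.0
```

arm_command(motion=[0,0,0.5,0,1,0,0,0.5,0,0.6,0,0,0.5,0,0,0,0,0.5,0,-0.5,0,0,0.5,0,-0.5])

```text
clock: 24.05
tool_pos: [512.4, -146.7, 52.1]
tcp_rot: [3.14, 0.0, 1.47]
force: [0.2, -0.3, -0.4]
opening: 53.3
grip_force: 0.0
```

arm_command(motion=[0,0,-2,0,-0.5,0,0,-12,0,-0.5,0,0,-35,0,-0.5,0,0,-70,0,-0.5,0,0,-105,0,-0.5])

```text
clock: 24.55
tool_pos: [511.4, -146.6, 158.4]
tcp_rot: [-3.141, 0.0, 1.469]
force: [0.7, 0.2, 0.0]
opening: 65.9
grip_force: 0.0
```

```bash
python3 - <<'E'
from h import *
o=arm.get_obs();print(o['tool_pos'],o['tcp_rot'],o['opening'],o['force'])
c=arm.camera_info('wrist');np.savez('w6.npz',**{k:c[k] for k in('intrinsics','R','t')})
a=snap('wrist','w6');b=snap('scene','s6')[80:210,180:340]
a=cv2.resize(a,(512,384));b=cv2.resize(b,(288,234),interpolation=cv2.INTER_CUBIC)
a=np.hstack([a,np.vstack([b,np.zeros((384-234,288,3),np.uint8)])])
cv2.imwrite('pics/w6b.png',a[:,:,::-1])
E
```

```text
[ 511.35631815 -146.58902995  158.40431049] [-3.14098432e+00  2.08725950e-04  1.46920106e+00] 65.8725502591363 [0.6516746  0.16470263 0.03974971]
```

View pics/w6b.png

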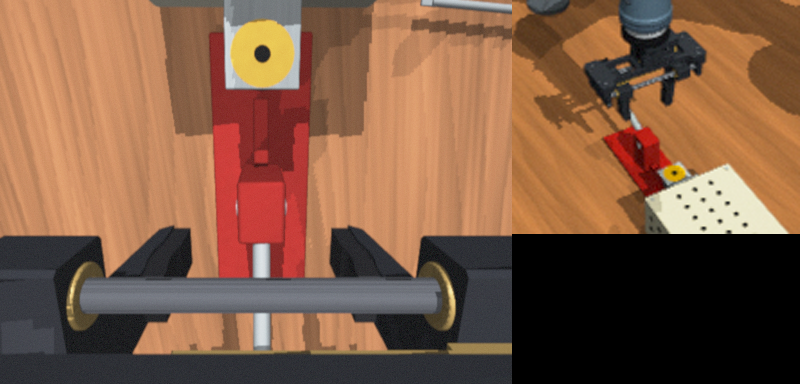

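The jack sits under the lug: the mark dot is at (262,54), the base front edge at row 33 (210–312), and the block top spans (238–285, 183–243).

```bash
python3 - <<'E'
from h import *
np.set_printoptions(precision=1,suppress=True)
c=np.load('w6.npz');arm.camera_info=lambda n:c
r=lambda u,v,z:ray('wrist',(u,v),z)[:2]
w=1.469;ux=np.array([np.cos(w),np.sin(w)])
m=r(262,54,74);F=r(261,33,10);blk=(r(261.5,243,78)+r(261.5,183,78))/2
print('mark',m,'saddle from base',F-24*ux,'from block',blk+100*ux)
S=np.array([521.9,-52.2]);print('pad rest',S-256*ux,'down',S-264*ux)
go((*(S-262*ux),160,w))
E
```

```text
mark [521.3 -52.5] saddle from base [520.7 -53.1] from block [521.3 -51. ]
pad rest [ 495.9 -306.9] down [ 495.1 -314.8]
shift [-166.2   -2.     1.2] turn 0.0
```

Saddle within about 2 mm of the mark. Now I'll close the fingers and move over the paddle.

arm_command(motion=[-10,0,0,0,0,-40,-0.5,0,0,1,-85,-1,0,0,1,-125,-1.5,0,0,1,-150,-1.5,0,0,1], force=15)

```text
clock: 25.15
tool_pos: [493.0, -299.3, 156.0]
tcp_rot: [-3.14, 0.001, 1.466]
force: [-0.1, 0.1, 0.1]
opening: 27.9
grip_force: 0.0
```

arm_command(motion=[-8,0,0,0,1,-12,0,0,0,1,-13.5,0,0,0,1,-13.5,0,0,0,1,-13.5,0,0,0,1])

```text
clock: 25.65
tool_pos: [494.3, -307.5, 156.6]
tcp_rot: [-3.141, -0.001, 1.472]
force: [0.7, 0.6, 0.4]
opening: 0.2
grip_force: 0.0
```

```bash
python3 - <<'E'
from h import *
o=arm.get_obs();print(o['tool_pos'],o['tcp_rot'],o['opening'],o['force'],o['joint_pos'].round(2))
w=1.469;ux=np.array([np.cos(w),np.sin(w)]);S=np.array([521.5,-52.2]);p=S-260*ux
go((*p,145,w),(*p,64,w))
E
```

```text
[ 494.31320193 -307.49143001  156.62214119] [-3.14143008e+00 -8.58657226e-04  1.47175700e+00] 0.20293633218326323 [0.66577421 0.56376423 0.40362229] [-0.09  0.7   0.82  1.83 -0.65  0.9   0.93]
shift [-3.3  1.1 11.6] turn 0.003
shift [ 0.  0. 81.] turn -0.0
```

arm_command(motion=[-1,0.5,2,0,1,-2,1,7,0,1,-3,1,13,0,1,-3,1,17,0,1,-3,1,19,0,1])

```text
clock: 26.15
tool_pos: [494.3, -312.2, 137.4]
tcp_rot: [-3.141, 0.0, 1.47]
force: [-0.1, -0.1, 3.1]
opening: 0.5
grip_force: 0.8
```

arm_command(motion=[0,0,4,0,1,0,0,10,0,1,0,0,18,0,1,0,0,26,0,1,0,0,34,0,1])

```text
clock: 26.65
tool_pos: [494.6, -313.8, 104.0]
tcp_rot: [3.14, 0.003, 1.469]
force: [-1.5, -3.1, 10.5]
opening: 0.2
grip_force: 4.8
```

arm_command(motion=[0,0,8,0,1,0,0,16,0,1,0,0,23,0,1,0,0,29,0,1,0,0,33,0,1])

```text
clock: 27.15
tool_pos: [494.5, -315.0, 71.5]
tcp_rot: [3.14, 0.004, 1.468]
force: [-2.2, -4.8, 12.0]
opening: 0.4
grip_force: 5.9
```

```bash
python3 - <<'E'
from h import *
o=arm.get_obs();print(o['tool_pos'],o['tcp_rot'],o['force'],o['ft_torque'])
E
```

```text
[ 494.46840234 -314.95016918   71.50559535] [3.13958187 0.00425956 1.46808775] [-2.20478285 -4.79448583 12.00743276] [-0.89905778  0.47441571  0.03834781]
```

arm_command(motion=[0,0,2,0,1,0,0,4,0,1,0,0,6,0,1,0,0,8,0,1,0,0,9,0,1])

```text
clock: 27.65
tool_pos: [494.6, -314.3, 63.0]
tcp_rot: [3.14, 0.003, 1.468]
force: [-4.4, -1.0, 19.2]
opening: 0.8
grip_force: 10.0
```

```bash
python3 - <<'E'
from h import *
o=arm.get_obs();print(o['tool_pos'],o['force'])
a=snap('scene','s7')[80:260,150:390];cv2.imwrite('pics/s7b.png',cv2.resize(a,(800,600),interpolation=cv2.INTER_CUBIC)[:,:,::-1])
E
```

```text
[ 494.61249802 -314.29949091   63.00485069] [-4.42071143 -1.02675102 19.22859302]
```

The stop is reached: force rises from 12 to 19 N at z = 63, as predicted. Next: let it up fully, then the second stroke.

arm_command(motion=[0,0,-4,0,1,0,0,-10,0,1,0,0,-17,0,1,0,0,-25,0,1,0,0,-33,0,1])

```text
clock: 28.2
tool_pos: [494.5, -314.7, 95.8]
tcp_rot: [3.14, 0.004, 1.468]
force: [-0.1, -3.8, 7.4]
opening: 0.2
grip_force: 3.4
```

arm_command(motion=[0,0,-8,0,1,0,0,-16,0,1,0,0,-24,0,1,0,0,-32,0,1,0,0,-40,0,1])

```text
clock: 28.7
tool_pos: [494.3, -311.2, 134.7]
tcp_rot: [-3.14, -0.001, 1.47]
force: [0.3, -0.0, 1.3]
opening: 0.1
grip_force: 0.6
```

arm_command(motion=[0,0,-7,0,1,0,0,-11,0,1,0,0,-14,0,1,0,0,-14,0,1,0,0,-14,0,1])

```text
clock: 29.2
tool_pos: [494.3, -312.0, 148.6]
tcp_rot: [-3.141, -0.0, 1.47]
force: [-0.2, 0.3, 0.2]
opening: 0.6
grip_force: 0.0
```

arm_command(motion=[0,0,0,0,1,0,0,0,0,1,0,0,0,0,1,0,0,0,0,1,0,0,0,0,1])

```text
clock: 29.7
tool_pos: [494.5, -312.0, 148.8]
tcp_rot: [-3.142, 0.0, 1.47]
force: [0.7, 0.6, 0.6]
opening: 0.7
grip_force: 0.0
```

```bash
python3 - <<'E'
from h import *
o=arm.get_obs();print(o['tool_pos'],o['force'])
a=snap('wrist','w8');c=arm.camera_info('wrist');np.savez('w8.npz',**{k:c[k] for k in('intrinsics','R','t')})
t0=cv2.imread('pics/top1.png');t=snap('top','t8');cv2.imwrite('pics/mix8.png',np.hstack([cv2.resize(a,(400,300))[:,:,::-1],cv2.resize(t[180:270,225:345],(400,300),interpolation=cv2.INTER_CUBIC)[:,:,::-1]]))
E
```

```text
[ 494.48383152 -312.03067156  148.78298923] [0.66443676 0.55531854 0.56901428]
```

arm_command(motion=[0,0,2,0,1,0,0,6,0,1,0,0,11,0,1,0,0,17,0,1,0,0,24,0,1])

```text
clock: 30.3
tool_pos: [494.6, -312.5, 124.5]
tcp_rot: [3.141, 0.001, 1.47]
force: [0.2, -1.0, 2.0]
opening: 0.4
grip_force: 1.1
```

arm_command(motion=[0,0,7,0,1,0,0,14,0,1,0,0,21,0,1,0,0,28,0,1,0,0,35,0,1])

```text
clock: 30.8
tool_pos: [494.3, -315.0, 90.6]
tcp_rot: [3.14, 0.005, 1.468]
force: [-1.6, -5.2, 11.2]
opening: 0.6
grip_force: 5.2
```

arm_command(motion=[0,0,7,0,1,0,0,13,0,1,0,0,19,0,1,0,0,24,0,1,0,0,28,0,1])

```text
clock: 31.3
tool_pos: [494.4, -314.3, 62.7]
tcp_rot: [3.14, 0.003, 1.468]
force: [-4.2, -1.4, 24.0]
opening: 0.3
grip_force: 12.1
```

```bash
python3 - <<'E'
from h import *
o=arm.get_obs();print(o['tool_pos'],o['force'],o['qd'].round(3))
E
```

```text
[ 494.43194721 -314.31817194   62.71330071] [-4.23996519 -1.42121984 23.97415711] [ 0.034  0.043 -0.045 -0.003 -0.047 -0.041  0.037]
```

Handle at its stop with 24 N. Hold a second to settle, then look.

arm_command(motion=[0,0,0,0,1,0,0,0,0,1,0,0,0,0,1,0,0,0,0,1,0,0,0,0,1])

```text
clock: 31.8
tool_pos: [494.4, -314.4, 63.3]
tcp_rot: [3.14, 0.003, 1.468]
force: [-4.7, -2.2, 16.9]
opening: 0.2
grip_force: 8.3
```

arm_command(motion=[0,0,0,0,1,0,0,0,0,1,0,0,0,0,1,0,0,0,0,1,0,0,0,0,1])

```text
clock: 32.3
tool_pos: [494.4, -314.3, 63.3]
tcp_rot: [3.14, 0.003, 1.468]
force: [-3.1, -1.7, 16.2]
opening: 0.5
grip_force: 8.3
```

```bash
python3 - <<'E'
from h import *
b=snap('scene','s9');a=cv2.imread('pics/s6.png')[:,:,::-1]
f=lambda i:cv2.resize(i[80:310,170:420],(400,368),interpolation=cv2.INTER_CUBIC)
cv2.imwrite('pics/fin.png',np.hstack([f(a),f(b)])[:,:,::-1])
E
```

```text
(no output)
```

View pics/fin.png

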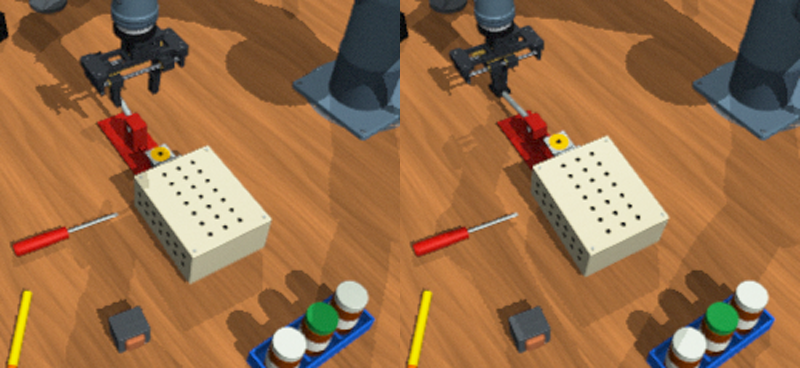

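The right half (now) shows the lug raised (mark moved from (161,154) to (159,142)), the jack still in place, all jars upright and the bystanders unmoved. The push is steady at 16 N.

```bash
python3 -c "
from rig import arm
print(arm.sign_off())"
```

```text
the job is handed in; nothing more can be done
None
```

I handed the job in at about 32 s: both white-lidded jars stand upright in the crate's end cells, and the jack sits about 2 mm from the lift mark. I gave the handle one full stroke and let it come all the way back up. It is now held down at its stop with about 16 N, keeping the lug raised; the hand-in call returned no verdict.

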